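# Set the chip guard and hold the index plunger out

## Task

On the indexing fixture that is bolted to the bench, raise the stiff chip guard by its bar to about 60 degrees above its closed, level position and leave it standing there by itself. Then take the steel plunger knob on the front of the fixture, pull it straight out against its spring as far as it goes, so that its pin is clear of the index disc, and finish while still holding it fully out. Do not push the loose things on the bench about.

Things in the scene. Friction and masses are not known exactly. Their poses are not given: they have to be found in the camera images.
- fixture: Indexing fixture bolted to the bench: dark flange 156 x 108 mm, grey open-topped housing 118 (x) x 84 (y) mm, rim 80 mm up, aluminium index disc inside. Origin: centre of its underside. x points from its front (plunger, robot side) to its back (hinge), y left, z up; yaw up to 20 degrees either way. Front wall at x = -59 mm; a bushing sticks out of it to -79 mm.
- guard_hinge (a point): Middle of the guard's hinge line, at (62, 0, 83) mm in the fixture's frame; the hinge runs along the fixture's y, at the back. The guard plate is 4 mm thick, 90 mm wide, and reaches 124 mm forward from the hinge line.
- guard_bar (a point): Centre of the guard's grip bar: round, 10 mm thick, along the fixture's y, 50 mm of it free between two arms. Guard closed: 160 mm in front of the hinge line, 20 mm above it, over the plunger knob, 36 mm before the plate's edge. At 60 degrees: 63 mm in front of the hinge line, 149 above it (232 above the bench). Pinch it from above, a finger before and behind; it turns in the fingers.
- guard (a joint): Angle of the guard in rad: 0 closed (level), grows as its front edge is lifted up and back, stop at 1.75; 60 degrees is 1.047. Starts between 0 and 0.2. The hinge is stiff: it takes about 3 N at the bar to lift, and stays where it is left.
- plunger_waist (a point): Middle of the waist of the plunger knob, where to grip: a spool-shaped steel knob, axis level along the fixture's x, at (-99, 0, 59) mm in its frame when home. Waist 16 mm in diameter, 24 mm long; on its outer end a flange 26 mm in diameter, 6 mm thick, for fingers to pull against. Grip it from above, a finger on either side, once the guard is up.
- plunger (a joint): How far the plunger is pulled out, in m: 0 home (pin in the seat hole of the disc), 0.020 fully out at its stop, along the fixture's -x. The spring pulls it home with 4 N at 0 and 10 N fully out; let go, it snaps home.
- drilled_block: white block with holes, 36 x 50 x 26 mm, loose bystander, to be left alone; origin at the centre of its underside.
- pulley_a: white pulley, 42 mm across, 26 mm high, loose bystander, to be left alone; origin at the centre of its underside.
- insert_box: small orange carton, 30 x 50 x 22 mm, loose bystander, to be left alone; origin at the centre of its underside.
- sanding_block: brown sanding block, 56 x 92 x 27 mm, loose bystander, to be left alone; origin at the centre of its underside.
- screwdriver_slot: yellow-handled screwdriver lying down, 29 x 197 x 29 mm, loose bystander, to be left alone; origin at the centre of its underside.
- tape_roll: black tape roll, 62 x 60 x 19 mm, loose bystander, to be left alone; origin at the centre of its underside.

How it is judged (in metres and radians):
On the way, in this order (a step that is already met when the one before it is completed fails the run):
1. the guard stands by itself at 60 degrees, within 10, with the plunger still home (value of joint guard between 0.873 and 1.222 rad and contact force between each of the fingers, the arm and guard below 0.3 N and value of joint plunger below 0.004 m), for 0.3 s.
2. the plunger is pulled fully out (17 of 20 mm or more) in the fingers (value of joint plunger above 0.017 m and contact force between the fingers and plunger above 3 N), for 0.3 s.
At the end, for the whole second after the job is handed in: At the end, and for a second after, the fingers hold the plunger at least 17 mm out of its 20 mm travel (more than 3 N between fingers and knob), and the guard stands between 50 and 70 degrees with neither fingers nor arm touching it (all of step 2 and value of joint guard between 0.873 and 1.222 rad and contact force between each of the fingers, the arm and guard below 0.3 N); the arm keeps its last pose, push and grip.
It fails at once if the plunger is pulled out more than 8 mm while the guard is not yet raised (under 45 degrees) (value of joint plunger above 0.008 m and value of joint guard below 0.785 rad).
It fails at once if one of the loose things on the bench is pushed more than 30 mm away (distance of any of drilled_block, pulley_a, insert_box, sanding_block, screwdriver_slot, tape_roll from where it was at the start of the episode above 0.03 m).
It also fails if it takes over 56 s, if anything falls off the work surface, if the arm or the gripper's body presses on something with over 40 N, if the wrist force passes 120 N, or if a joint passes its speed limit or range.

## Robot

A 6-joint arm with a two-finger parallel gripper is mounted at the origin on a cart in front of the work surface, level with it; the furniture and walls round the work are solid. World frame = base frame: x ahead of the robot, y to its left, z up, the work surface at z = 0. Lengths are in m, angles in degrees, forces in N, time in s.
With the tool pointing down it reaches from about 0.4 to 0.825 m from the base axis. Payload 7 kg.
Tool frame: the origin (TCP) lies between the finger pads; the fingertips stand ctrl.nose_length ahead of it and the grasp point (between the pads) lies 2 mm behind it (ctrl.nose_length is the distance from the TCP to the fingertips, in m); z points along the fingers, y is the line along which they close (so a half turn about z gives the same grasp; the last joint's range is limited). The gripper opens to 88 mm and grips with 3 to 60 N. Pads are 19 mm wide; open, the fingers measure 130 mm over their backs; the gripper's body (78 mm by 193 mm) begins 47 mm behind the grasp point.
Start: joints at [-53.222, 20.546, 0.682, 0, -70.136, -16.507], TCP at [0.234, -0.633, 0.212] pointing down, gripper open.
Joint ranges: [-176.03, 176.03], [-82.01, 121.73], [-58.28, 71.71], [-173.87, 95.51], [-174.79, -0.11], [-173.66, 173.66]. Speed limits (degrees/s): [136.94, 136.94, 172.46, 180, 180, 180].

## Interface

Orientations are given as [roll, pitch, yaw] about the fixed x, y, z axes, in that order (R = Rz(yaw) Ry(pitch) Rx(roll)).
In Python, from plant import ctrl gives the robot as it stands.
- The arm moves only by the tool apply_moves, never from a script. Its argument "commands" is a list of rows, each a list of 3 entries, a list of its own where there are three numbers: the shift along the world's x, y, z in cm, then the turn about the world's z in rad, then the closure, from 0 (fully open) to 1 (shut). In form: [[[x, y, z], turn, jaw], ...]. A call has 1 to 20 rows; each row is the pose to reach, as a shift and turn from the pose commanded when the call began; what a row does not reach only later rows make up. A row lasts 1/12 s, in which the tool goes at most 41.7 mm and 7.16 degrees, less where a joint would pass 70% of its speed; a pose out of reach is approached as far as the arm can. A call with a gripper value outside its range is refused whole. The fingers move at their own pace and stop on an object; the grip force is fixed at half the most. Time passes only in rows, so rows that repeat a pose let the fingers close. It gives the time, the measured TCP pose, the force, the opening and the grip force at its end, in the units of the state.
- ctrl.get_obs(): the state, without advancing time (a new reading comes with each control period).
- ctrl.snapshot(name): name is "scene" or "top"; returns a dict with "img" (420x560x3 uint8, red, green, blue), "fx", "fy", "cx", "cy" (pixels), "dist_coeffs" ([k1, k2, p1, p2, k3] as OpenCV has them; the pictures are not rectified), "T" (4x4, takes a point from camera to world coordinates). Camera axes: x right, y up, looking along -z (the intrinsics and any distortion apply to the point x, -y, -z); pixel columns grow to the right and rows downward; lengths in m; the calibration is good to about 2 mm. A picture is of the moment at which its call begins. There is no depth.
- ctrl.close_job(): hands the job in; it is judged then, once.
Trained networks look in a picture, given as the dict that the camera call returned (one of the last four; its "shot" number tells which), for a name from the list of things; names that differ only in an ending like _2 or _b are one class to them, and where a whole thing is asked for, a point or a joint stands for the part that bears it (a point fixed in the world has none). Each returns a list of dicts, best first, with "score" (0 to 1); they miss things now and then, are a little off and sometimes report something else, mostly with a low value. They report only what shows in the picture. A call takes as long as a camera call.
- ctrl.search_frame(picture, target): "at" ([column, row] in pixels, amid what is visible of it).
- ctrl.spot_point(picture, target): "at" ([column, row] in pixels: a listed point, or the origin of a listed thing).
The state is a dict: "clock": time; "joint_pos": joint angles; "qvel": joint speeds; "tau": joint torques, N m; "tool_pos": TCP position; "orientation": TCP orientation; "force": force on the tool from outside, world axes, zero at the start; "moment": the same for the moment, N m; "opening": finger opening in m; "gripper_force": force on a finger pad.
Only numpy, scipy, OpenCV 4.12 (cv2) and the standard library are available. Lean on these libraries where they do the work, as an engineer would, in place of code of your own. Each camera call takes 0.05 s, during which the arm holds its last target. There are 200 camera calls.

## Working session

There is one attempt and no reset: what is moved stays moved. The work goes in short steps, Python scripts to look and compute and a tool call to move; the robot and the scene stay as the last step left them, time stands still between calls to the robot, and variables do not carry over. Pictures are saved under pics/ and viewed, at most 10 in all, crops included, and the job is handed in when it is done.

Besides the shell and the picture viewer there is one more tool, called as name(argument=value, ...) on one line, values as JSON. apply_moves: Moves the arm, as the interface text tells. Its arguments: {"type":"object","properties":{"commands":{"type":"array"}},"required":["commands"]}

```bash
mkdir -p pics; ls; cat > h.py <<'E'
import numpy as np, cv2
from plant import ctrl
def ray(s,px):
    K=np.array([[s["fx"],0,s["cx"]],[0,s["fy"],s["cy"]],[0,0,1]]);d=np.array(s["dist_coeffs"],float)
    u=cv2.undistortPoints(np.array([[px]],float),K,d)[0,0]
    T=np.array(s["T"]);v=T[:3,:3]@np.array([u[0],-u[1],-1.]);return T[:3,3],v/np.linalg.norm(v)
def atz(s,px,z):
    o,v=ray(s,px);return o+v*(z-o[2])/v[2]
def tri(rs):
    A=np.zeros((3,3));b=np.zeros(3)
    for o,v in rs:
        P=np.eye(3)-np.outer(v,v);A+=P;b+=P@o
    return np.linalg.solve(A,b)
def proj(s,p):
    K=np.array([[s["fx"],0,s["cx"]],[0,s["fy"],s["cy"]],[0,0,1]]);T=np.array(s["T"])
    c=T[:3,:3].T@(np.array(p)-T[:3,3]);c=np.array([c[0],-c[1],-c[2]])
    return cv2.projectPoints(c[None],np.zeros(3),np.zeros(3),K,np.array(s["dist_coeffs"],float))[0][0,0]
def save(s,n): cv2.imwrite("pics/"+n,cv2.cvtColor(s["img"],cv2.COLOR_RGB2BGR))
E
python3 - <<'E'
from h import *
a=ctrl.snapshot("scene");b=ctrl.snapshot("top")
save(a,"scene0.png");save(b,"top0.png")
names="fixture guard_hinge guard_bar plunger_waist drilled_block pulley_a insert_box sanding_block screwdriver_slot tape_roll".split()
for n in names:
    ra=ctrl.spot_point(a,n)[:2];rb=ctrl.spot_point(b,n)[:2]
    print(n,[(np.round(r["at"]).tolist(),round(r["score"],2)) for r in ra],[(np.round(r["at"]).tolist(),round(r["score"],2)) for r in rb])
    if ra and rb: print("   tri",tri([ray(a,ra[0]["at"]),ray(b,rb[0]["at"])]).round(4))
    if rb: print("   top z0",atz(b,rb[0]["at"],0).round(3))
o=ctrl.get_obs();print(o, ctrl.nose_length)
print(np.round(a["T"],2).tolist(),np.round(b["T"],2).tolist())
E
```

```text
pics
fixture [([234.0, 243.0], 0.63)] [([259.0, 192.0], 0.78)]
   tri [ 0.6451  0.0083 -0.0086]
   top z0 [0.641 0.006 0.   ]
guard_hinge [([222.0, 203.0], 0.68)] [([255.0, 162.0], 0.7)]
   tri [0.6902 0.0102 0.0915]
   top z0 [0.723 0.016 0.   ]
guard_bar [([254.0, 218.0], 0.56)] [([255.0, 220.0], 0.84)]
   tri [0.5402 0.0072 0.1224]
   top z0 [0.567 0.017 0.   ]
plunger_waist [([222.0, 205.0], 0.45), ([260.0, 242.0], 0.42)] [([255.0, 226.0], 0.66)]
   tri [0.5425 0.0384 0.1593]
   top z0 [0.553 0.016 0.   ]
drilled_block [([325.0, 236.0], 0.9)] [([343.0, 237.0], 0.59)]
   tri [ 0.5223 -0.2005 -0.0008]
   top z0 [ 0.52  -0.203  0.   ]
pulley_a [] [([376.0, 265.0], 0.65), ([259.0, 193.0], 0.35)]
   top z0 [ 0.451 -0.28   0.   ]
insert_box [([337.0, 218.0], 0.43)] [([374.0, 216.0], 0.83)]
   tri [ 0.5736 -0.2839 -0.0022]
   top z0 [ 0.573 -0.284  0.   ]
sanding_block [([302.0, 218.0], 0.67)] [([333.0, 198.0], 0.63)]
   tri [ 0.6151 -0.1843  0.0138]
   top z0 [ 0.622 -0.182  0.   ]
screwdriver_slot [([252.0, 318.0], 0.68)] [([212.0, 300.0], 0.8)]
   tri [0.3737 0.1192 0.003 ]
   top z0
[... 337 characters left out ...]
448819 , -0.05018657, -0.03558957,
        0.17542879]), 'tau': array([-2.52551763e-04, -5.82400060e+01,  2.93299681e+01,  7.00274259e+00,
        1.23905606e-02, -6.91715016e-06]), 'tool_pos': array([ 0.23384021, -0.63316591,  0.21216944]), 'orientation': array([-1.79998588e+02,  1.29408410e-03, -1.59729924e+02]), 'force': array([ 0.30339658, -0.7409306 ,  0.0206272 ]), 'moment': array([-0.00068643, -0.01018483,  0.01452744]), 'gripper_force': 0.0, 'opening': 0.0876442133436919} 0.017
[[-0.57, 0.43, -0.7, -0.22], [-0.82, -0.3, 0.48, 0.45], [-0.01, 0.85, 0.53, 0.68], [0.0, 0.0, 0.0, 1.0]] [[-0.02, 0.97, -0.25, 0.32], [-1.0, -0.02, -0.0, -0.08], [-0.0, 0.25, 0.97, 1.06], [0.0, 0.0, 0.0, 1.0]]
```

```bash
python3 - <<'E'
import cv2,numpy as np
a=cv2.imread("pics/scene0.png")[150:350,150:400];b=cv2.imread("pics/top0.png")[130:330,170:420]
cv2.imwrite("pics/c0.png",np.vstack([cv2.resize(x,None,fx=1.5*1,fy=1.5,interpolation=cv2.INTER_CUBIC) for x in (a,b)]))
cv2.imwrite("pics/c0.png",np.hstack([cv2.resize(x,(400,320),interpolation=cv2.INTER_CUBIC) for x in (a,b)]))
E
```

```text
(no output)
```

View pics/c0.png

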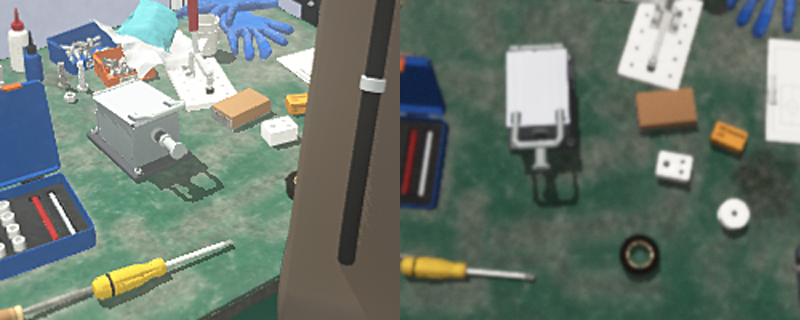

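View pics/top0.png

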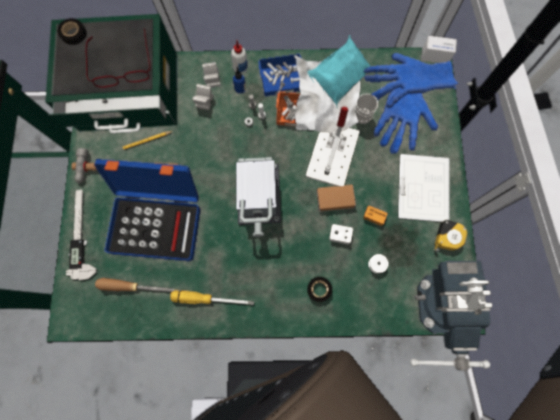

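```bash
cat >> h.py <<'E'
def fr(p,q):
    c,s=np.cos(p[2]),np.sin(p[2]);return np.array([p[0]+c*q[0]-s*q[1],p[1]+s*q[0]+c*q[1],q[2]])
def gd(th,q): # guard point (forward, y, up) rel hinge
    c,s=np.cos(th),np.sin(th);f,y,u=q;return np.array([.062-(f*c-u*s),y,.083+f*s+u*c])
def overlay(s,p,th,box,size,n,pl=0):
    x0,y0,x1,y1=box;im=cv2.cvtColor(s["img"],cv2.COLOR_RGB2BGR)[y0:y1,x0:x1];k=size/(x1-x0)
    im=cv2.resize(im,None,fx=k,fy=k,interpolation=cv2.INTER_CUBIC)
    def ln(P,col,cl=False):
        v=np.array([(proj(s,fr(p,q))-[x0,y0]+.5)*k for q in P]).astype(int)
        cv2.polylines(im,[v.reshape(-1,1,2)],cl,col,1)
    R=lambda a,b,z:[(-a,-b,z),(a,-b,z),(a,b,z),(-a,b,z)]
    ln(R(.078,.054,0),(0,0,255),True);ln(R(.059,.042,.08),(0,255,255),True)
    ln([gd(th,q) for q in [(0,-.045,0),(.124,-.045,0),(.124,.045,0),(0,.045,0)]],(255,0,0),True)
    ln([gd(th,q) for q in [(.16,-.025,.02),(.16,.025,.02)]],(255,0,255))
    ln([(-.059,0,.059),(-.117-pl,0,.059)],(0,255,0));ln([(-.117-pl,-.013,.059),(-.117-pl,.013,.059)],(0,255,0))
    return im
E
cat > fit.py <<'E'
from h import *
from scipy.optimize import least_squares
a=ctrl.snapshot("scene");b=ctrl.snapshot("top")
O=[]
for s in (a,b):
    for n in "fixture guard_hinge guard_bar plunger_waist".split():
        for r in ctrl.spot_point(s,n)[:2]: O.append((s,n,np.array(r["at"])))
M={"fixture":(0,0,0),"guard_hinge":(.062,0,.083),"plunger_waist":(-.099,0,.059)}
def f(p):
    return np.concatenate([proj(s,fr(p,M[n] if n in M else gd(p[3],(.16,0,.02))))-at for s,n,at in O])
r=least_squares(f,[.64,.01,0,.1],loss="soft_l1",f_scale=1.)
p=r.x;print(p.round(4),np.degrees(p[2:4]))
for (s,n,at),e in zip(O,f(p).reshape(-1,2)): print(n,at.round(1),e.round(1))
A=overlay(a,p,p[3],(180,160,310,290),400,"")
B=overlay(b,p,p[3],(200,140,330,270),400,"")
cv2.imwrite("pics/ov1.png",np.hstack([A,B]))
E
python3 fit.py
```

```text
[0.631  0.0127 0.0185 0.183 ] [ 1.06239775 10.48524521]
fixture [238.5 242.5] [-2.7  0.7]
fixture [254.1 321.7] [-18.3 -78.5]
guard_hinge [221.1 206.1] [ 0.5 -0.2]
guard_bar [254.  219.4] [-1.2 -4.2]
guard_bar [222.  204.3] [30.8 10.9]
plunger_waist [254.6 241.9] [1.2 0.6]
fixture [258.1 192.6] [-1.4  3.5]
fixture [212.2 301.3] [  44.5 -105.2]
guard_hinge [253.  161.1] [0.4 0.7]
guard_bar [259.3 219.3] [-7.  0.]
plunger_waist [253.8 229.7] [ 1.4 -0.4]
```

View pics/ov1.png

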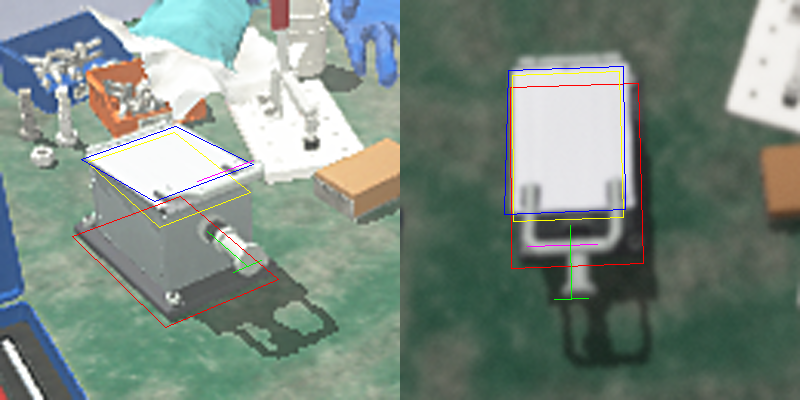

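```bash
python3 - <<'E'
import cv2,numpy as np
f=lambda n,x,y:cv2.resize(cv2.imread(n)[y:y+110,x:x+80],(400,550),interpolation=cv2.INTER_CUBIC)
cv2.imwrite("pics/z1.png",np.hstack([f("pics/scene0.png",200,180),f("pics/top0.png",220,150)]))
E
```

```text
(no output)
```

View pics/z1.png

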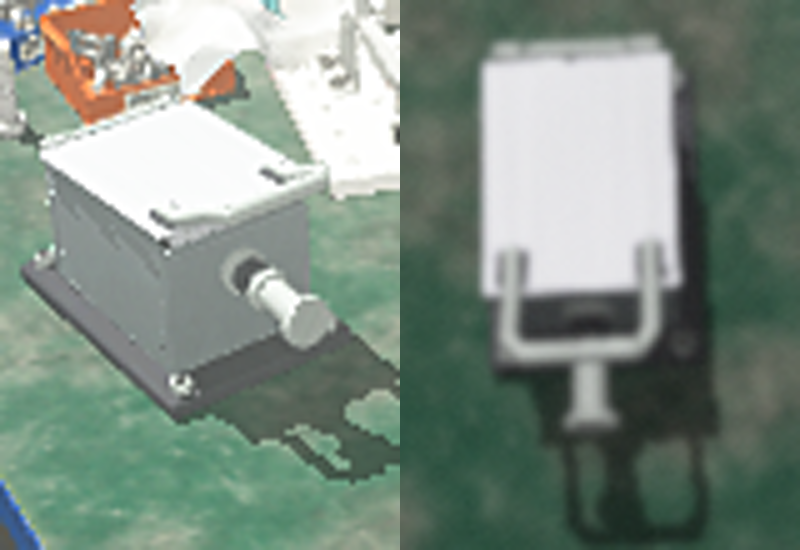

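```bash
cat > fit2.py <<'E'
from h import *
from scipy.optimize import least_squares
a=ctrl.snapshot("scene");b=ctrl.snapshot("top")
S=lambda u,v:np.array([200+u/5-.4,180+v/5-.4]);T=lambda u,v:np.array([220+(u-400)/5-.4,150+v/5-.4])
G=lambda f,y,u:(lambda th:gd(th,(f,y,u)));F=lambda *q:(lambda th:q)
O=[(a,F(-.117,0,.059),S(318,322)),(a,F(-.078,.054,0),S(178,418)),(a,F(.078,.054,0),S(24,272)),(a,G(.124,.045,0),S(165,240)),(a,G(.16,0,.02),S(268,205)),
(b,G(.124,-.045,0),T(680,290)),(b,G(.124,.045,0),T(484,295)),(b,G(.16,0,.02),T(580,350)),(b,F(-.117,0,.059),T(591,428)),(b,F(-.078,.054,0),T(497,375))]
def f(p): return np.concatenate([proj(s,fr(p,g(p[3])))-at for s,g,at in O])
r=least_squares(f,[.64,.01,0,.1],loss="soft_l1",f_scale=1.)
p=r.x;print(p.round(4),np.degrees(p[2:4]))
print(f(p).reshape(-1,2).round(1).tolist())
np.save("p.npy",p)
print("bar",fr(p,gd(p[3],(.16,0,.02))).round(4),"waist",fr(p,(-.099,0,.059)).round(4),"hinge",fr(p,(.062,0,.083)).round(4))
A=overlay(a,p,p[3],(180,160,310,290),400,"")
B=overlay(b,p,p[3],(200,140,330,270),400,"")
cv2.imwrite("pics/ov2.png",np.hstack([A,B]))
E
python3 fit2.py
```

```text
[0.6362 0.0059 0.0156 0.0832] [0.89240109 4.76636776]
[[-2.1, 0.1], [-0.8, 0.8], [0.3, 0.7], [-0.9, 0.1], [2.1, -0.8], [0.4, -0.0], [0.8, 0.2], [0.3, 0.8], [0.3, -0.7], [-0.7, -0.1]]
bar [0.5404 0.0044 0.1162] waist [0.5372 0.0043 0.059 ] hinge [0.6982 0.0069 0.083 ]
```

View pics/ov2.png

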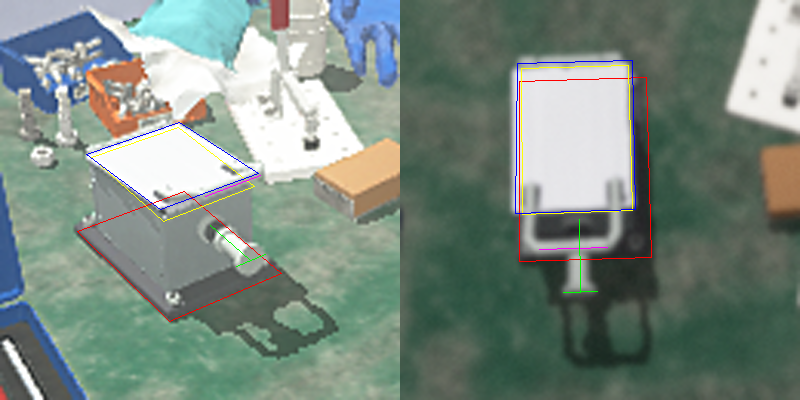

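apply_moves(commands=[[[0,0,9],0,0.64],[[0,0,9],0,0.64],[[0,0,9],0,0.64],[[30.6,63.7,9],1.232,0.64],[[30.6,63.7,9],1.232,0.64],[[30.6,63.7,9],1.232,0.64],[[30.6,63.7,9],1.232,0.64],[[30.6,63.7,9],1.232,0.64],[[30.6,63.7,9],1.232,0.64],[[30.6,63.7,9],1.232,0.64],[[30.6,63.7,9],1.232,0.64],[[30.6,63.7,9],1.232,0.64],[[30.6,63.7,9],1.232,0.64],[[30.6,63.7,9],1.232,0.64],[[30.6,63.7,9],1.232,0.64],[[30.6,63.7,9],1.232,0.64],[[30.6,63.7,9],1.232,0.64],[[30.6,63.7,9],1.232,0.64],[[30.6,63.7,9],1.232,0.64],[[30.6,63.7,9],1.232,0.64]])

```text
clock: 3.37
tool_pos: [0.5404, 0.0061, 0.3027]
orientation: [-179.9, 0.0, -89.1]
force: [0.6, -0.3, 0.2]
opening: 0.0315
gripper_force: 0.0
```

apply_moves(commands=[[[0,0,-4],0,0.64],[[0,0,-8],0,0.64],[[0,0,-12],0,0.64],[[0,0,-14],0,0.64],[[0,0,-14],0,0.64]])

```text
clock: 3.78
tool_pos: [0.5366, 0.0033, 0.1573]
orientation: [179.5, -0.1, -89.2]
force: [-0.7, -0.4, 0.3]
opening: 0.0314
gripper_force: 0.0
```

```bash
python3 - <<'E'
from h import *
p=np.load("p.npy")
a=ctrl.snapshot("scene");b=ctrl.snapshot("top")
A=overlay(a,p,p[3],(215,165,295,265),400,"");B=overlay(b,p,p[3],(200,160,300,285),400,"")
o=ctrl.get_obs();t=o["tool_pos"]
print(t)
for s,im,k,x0,y0 in((a,A,5,215,165),(b,B,4,200,160)):
    for q in (t,t-[0,0,.017]):
        c=((proj(s,q)-[x0,y0]+.5)*k).astype(int);cv2.circle(im,tuple(int(i) for i in c),3,(0,128,255),-1)
cv2.imwrite("pics/h1.png",np.hstack([A,B]))
for n in ("guard_bar","guard_hinge"):
    for s in(a,b):print(n,[(np.round(r["at"],1),round(r["score"],2)) for r in ctrl.spot_point(s,n)[:2]])
E
```

```text
[0.54021989 0.00369524 0.16270479]
guard_bar [(array([252.8, 219.8]), 0.75), (array([252.1, 319.7]), 0.4)]
guard_bar [(array([252.8, 216.2]), 0.77)]
guard_hinge [(array([222.9, 207.5]), 0.73), (array([238.6, 242.7]), 0.23)]
guard_hinge []
```

View pics/h1.png

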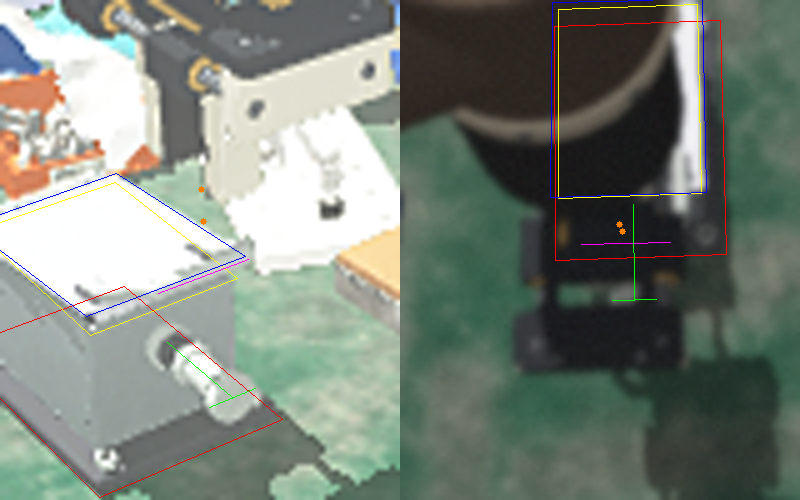

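```bash
python3 - <<'E'
from h import *
a=ctrl.snapshot("scene");b=ctrl.snapshot("top")
print(a["fx"],b["fx"])
for sa,tb in (((253,220.2),(255.6,219.6)),((253.9,218.5),(256.5,219.6))):
    ra,rb=ray(a,sa),ray(b,tb);P=tri([ra,rb]);print(P.round(4),proj(a,P)-sa,proj(b,P)-tb)
P=tri([ray(a,(263.2,244)),ray(b,(257.8,235.2))]);print("knob end",P.round(4))
print(ctrl.get_obs()["tool_pos"])
# gap: knob flange picks; model-free check of TCP vs picture
E
python3 - <<'E'
import cv2
im=cv2.imread("pics/scene0.png")[195:255,220:290]
g=cv2.createCLAHE(4,(2,2)).apply(cv2.cvtColor(im,cv2.COLOR_BGR2GRAY))
import numpy as np
g2=np.clip((im.astype(float).mean(2)-190)*4,0,255).astype('uint8')
cv2.imwrite("pics/z2.png",np.hstack([cv2.resize(x,None,fx=5.5,fy=5.5,interpolation=cv2.INTER_CUBIC) for x in (g,g2)]))
E
```

```text
450.19941135528995 430.7567856073898
[0.5439 0.0067 0.1137] [0.70387933 0.14095261] [-0.58509523 -0.45912199]
[0.5429 0.0044 0.118 ] [0.77104086 0.1537195 ] [-0.64248782 -0.50443257]
knob end [0.5157 0.0028 0.0613]
[0.54060661 0.00397107 0.16369027]
```

View pics/z2.png

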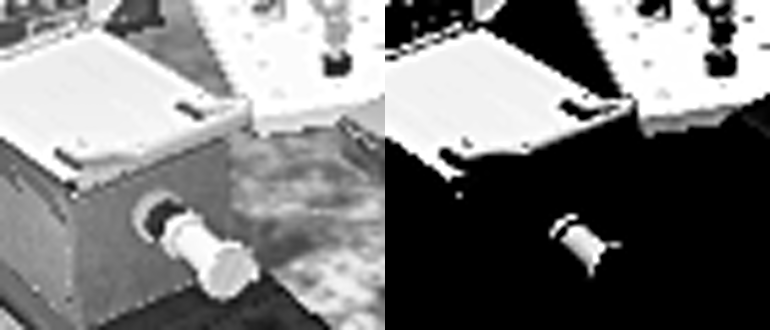

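apply_moves(commands=[[[0.15,0,-2],0,0.64],[[0.15,0,-3.3],0,0.64],[[0.15,0,-4.3],0,0.64],[[0.15,0,-4.3],0,0.64],[[0.15,0,-4.3],0,0.64]])

```text
clock: 4.6
tool_pos: [0.5414, 0.0037, 0.1194]
orientation: [180.0, -0.0, -89.1]
force: [0.2, 0.1, 0.3]
opening: 0.0321
gripper_force: 0.0
```

apply_moves(commands=[[[0,0,0],0,1],[[0,0,0],0,1],[[0,0,0],0,1],[[0,0,0],0,1],[[0,0,0],0,1],[[0,0,0],0,1]])

```text
clock: 5.1
tool_pos: [0.5414, 0.0039, 0.1194]
orientation: [-180.0, 0.0, -89.1]
force: [-1.0, -0.3, -0.4]
opening: 0.0016
gripper_force: 0.0
```

```bash
python3 - <<'E'
from h import *
a=ctrl.snapshot("scene");b=ctrl.snapshot("top")
f=lambda s,x,y:cv2.resize(cv2.cvtColor(s["img"],cv2.COLOR_RGB2BGR)[y:y+110,x:x+80],(400,550),interpolation=cv2.INTER_CUBIC)
t=ctrl.get_obs()["tool_pos"];A=f(a,205,170)
for q in (t,t-[0,0,.017]):
    c=((proj(a,q)-[205,170]+.5)*5).astype(int);cv2.circle(A,tuple(int(i) for i in c),2,(0,128,255),-1)
cv2.imwrite("pics/m1.png",np.hstack([A,f(b,220,170)]))
E
```

```text
(no output)
```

View pics/m1.png

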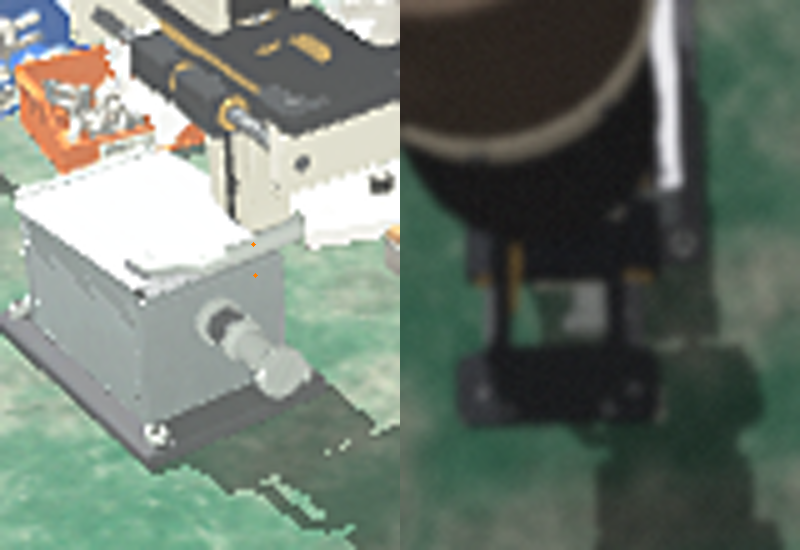

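apply_moves(commands=[[[0,0,0.8],0,0.72],[[0,0,0.8],0,0.72],[[0,0,0.8],0,0.72],[[0,0,0.8],0,0.72],[[0,0,0.4],0,0.72],[[0,0,0],0,0.72],[[0,0,-0.4],0,0.72],[[0,0,-0.4],0,0.72]])

```text
clock: 5.87
tool_pos: [0.5405, 0.0036, 0.1138]
orientation: [179.9, -0.0, -89.2]
force: [0.1, -0.1, -0.2]
opening: 0.0246
gripper_force: 0.0
```

apply_moves(commands=[[[0,0,-0.4],0,0.72],[[0,0,-0.7],0,0.72],[[0,0,-0.7],0,0.72]])

```text
clock: 6.12
tool_pos: [0.5409, 0.0037, 0.1073]
orientation: [179.9, -0.0, -89.2]
force: [0.0, 0.3, 0.2]
opening: 0.0244
gripper_force: 0.0
```

apply_moves(commands=[[[0,0,0],0,1],[[0,0,0],0,1],[[0,0,0],0,1],[[0,0,0],0,1],[[0,0,0],0,1]])

```text
clock: 6.53
tool_pos: [0.5412, 0.0038, 0.1083]
orientation: [180.0, -0.0, -89.1]
force: [0.2, 0.2, 1.3]
opening: 0.001
gripper_force: 0.3
```

```bash
python3 - <<'E'
from h import *
a=ctrl.snapshot("scene");b=ctrl.snapshot("top")
for n in ("guard_bar","plunger_waist"):
    for s in(a,b):print(n,[(np.round(r["at"],1),round(r["score"],2)) for r in ctrl.spot_point(s,n)[:2]])
t=ctrl.get_obs()["tool_pos"];x0,y0,k=220,180,8
im=cv2.cvtColor(a["img"],cv2.COLOR_RGB2BGR)[y0:y0+75,x0:x0+60]
im=np.clip(255*(im/255.)**2.2,0,255).astype(np.uint8)
i0=cv2.imread("pics/scene0.png")[y0:y0+75,x0:x0+60-20];i0=np.clip(255*(i0/255.)**2.2,0,255).astype(np.uint8)
im=cv2.resize(im,None,fx=k,fy=k,interpolation=cv2.INTER_CUBIC)
for z in (-.017,.03):
    v=[]
    for dx,dy in((-.021,-.0095),(-.021,.0095),(.021,.0095),(.021,-.0095)):
        v.append((proj(a,t+[dx,dy,z])-[x0,y0]+.5)*k)
    cv2.polylines(im,[np.array(v).astype(int).reshape(-1,1,2)],True,(0,128,255) if z<0 else (255,0,255),1)
i0=cv2.resize(i0,None,fx=k,fy=k,interpolation=cv2.INTER_CUBIC)
cv2.imwrite("pics/m2.png",np.hstack([im,i0]))
E
```

```text
guard_bar [(array([254.3, 216. ]), 0.88)]
guard_bar []
plunger_waist [(array([260.1, 241.7]), 0.48)]
plunger_waist [(array([256. , 227.8]), 0.54)]
```

View pics/m2.png

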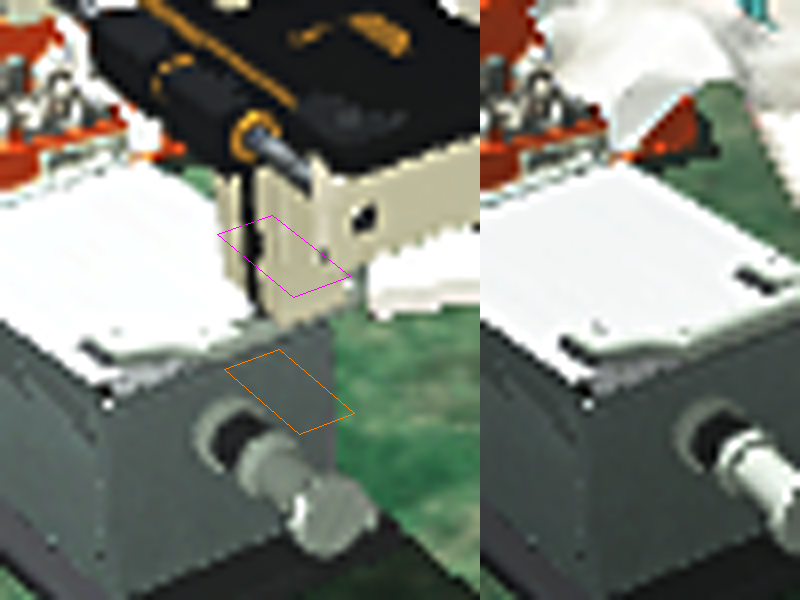

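```bash
python3 - <<'E'
from h import *
a=ctrl.snapshot("scene");b=ctrl.snapshot("top")
print(np.round(a["T"],3).tolist());print(np.round(b["T"],3).tolist(),a["dist_coeffs"],b["dist_coeffs"])
t=np.array([.5402,.0037,.1627])
for z in(.045,.1,.15): print("top h1 crop",z,[(400+(proj(b,t+[dx,dy,z])-[200,160]+.5)*4).round() -[0,400] for dx,dy in((-.0965,.039),(-.0965,-.039))])
t=ctrl.get_obs()["tool_pos"];print(t)
for q in((-.0965,.039,.045),(-.0965,-.039,.045),(0.0965,.039,.045),(0,0,0)): print("scene m2",q,((proj(a,t+np.array(q))-[220,180]+.5)*8).round())
E
```

```text
[[-0.569, 0.429, -0.702, -0.224], [-0.822, -0.304, 0.481, 0.454], [-0.007, 0.851, 0.526, 0.68], [0.0, 0.0, 0.0, 1.0]]
[[-0.016, 0.968, -0.249, 0.323], [-1.0, -0.017, -0.001, -0.076], [-0.005, 0.249, 0.969, 1.059], [0.0, 0.0, 0.0, 1.0]] [0.03771839 0.         0.         0.         0.        ] [0.01326586 0.         0.         0.         0.        ]
top h1 crop 0.045 [array([532., 394.]), array([689., 391.])]
top h1 crop 0.1 [array([516., 377.]), array([684., 374.])]
top h1 crop 0.15 [array([499., 360.]), array([678., 357.])]
[0.54150527 0.00386772 0.10826329]
scene m2 (-0.0965, 0.039, 0.045) [348. 408.]
scene m2 (-0.0965, -0.039, 0.045) [589. 316.]
scene m2 (0.0965, 0.039, 0.045) [  0. 115.]
scene m2 (0, 0, 0) [287. 343.]
```

apply_moves(commands=[[[0,0,0.8],0,0.72],[[0,0,0.8],0,0.72],[[0,0,0.8],0,0.72],[[0,0,0.8],0,0.72],[[0,0,0],0,0.72],[[0,0,-0.4],0,0.72],[[0,0,-0.4],0,0.72]])

```text
clock: 7.52
tool_pos: [0.5403, 0.0036, 0.1026]
orientation: [179.9, -0.0, -89.2]
force: [-0.3, -0.6, -0.8]
opening: 0.0245
gripper_force: 0.0
```

apply_moves(commands=[[[0,0,-0.2],0,0.72],[[0,0,-0.4],0,0.72],[[0,0,-0.4],0,0.72]])

```text
clock: 7.77
tool_pos: [0.5411, 0.0038, 0.0997]
orientation: [180.0, -0.0, -89.1]
force: [-0.3, -0.9, -0.5]
opening: 0.0248
gripper_force: 0.0
```

apply_moves(commands=[[[0,0,-0.2],0,0.72],[[0,0,-0.4],0,0.72],[[0,0,-0.4],0,0.72]])

```text
clock: 8.02
tool_pos: [0.5411, 0.0038, 0.0958]
orientation: [180.0, -0.0, -89.1]
force: [-0.2, -0.7, 0.1]
opening: 0.0245
gripper_force: 0.0
```

Nominal tip is well below the bar with no contact, so the tips sit higher than reported; close here as a probe.

apply_moves(commands=[[[0,0,0],0,1],[[0,0,0],0,1],[[0,0,0],0,1],[[0,0,0],0,1],[[0,0,0],0,1]])

```text
clock: 8.43
tool_pos: [0.5395, 0.0037, 0.0957]
orientation: [179.8, -0.0, -89.2]
force: [-3.8, 1.8, 1.0]
opening: 0.0083
gripper_force: 29.9
```

apply_moves(commands=[[[-0.1,0,0],0,0.72],[[-0.1,0,0],0,0.72],[[-0.1,0,-0.3],0,0.72],[[-0.1,0,-0.6],0,0.72],[[-0.1,0,-0.7],0,0.72],[[-0.1,0,-0.7],0,0.72]])

```text
clock: 8.93
tool_pos: [0.5402, 0.0037, 0.0887]
orientation: [180.0, -0.0, -89.1]
force: [1.4, 0.2, -0.5]
opening: 0.0252
gripper_force: 0.0
```

apply_moves(commands=[[[0,0,0],0,1],[[0,0,0],0,1],[[0,0,0],0,1],[[0,0,0],0,1],[[0,0,0],0,1]])

```text
clock: 9.35
tool_pos: [0.5395, 0.0038, 0.0889]
orientation: [179.9, -0.0, -89.1]
force: [-4.3, 1.3, 1.0]
opening: 0.009
gripper_force: 30.0
```

```bash
python3 - <<'E'
from h import *
a=ctrl.snapshot("scene");b=ctrl.snapshot("top");save(a,"scene2.png");save(b,"top2.png")
for n in ("guard_bar","guard_hinge"):
    for s in(a,b):print(n,[(np.round(r["at"],1),round(r["score"],2)) for r in ctrl.spot_point(s,n)[:2]])
o=ctrl.get_obs();print(o["tool_pos"],o["force"],o["opening"],o["joint_pos"].round(2))
E
```

```text
guard_bar [(array([253.8, 221.1]), 0.9)]
guard_bar []
guard_hinge [(array([223.8, 208.1]), 0.56)]
guard_hinge []
[0.53949001 0.00371773 0.08892217] [-5.38985813  2.46108331  0.89361907] 0.00876863377133161 [ 2.120e+01  1.456e+01 -2.571e+01 -3.000e-02 -4.982e+01 -2.033e+01]
```

apply_moves(commands=[[[0.15,0,0.7],0,1],[[0.38,0,1.5],0,1],[[0.6,0.01,2.15],0,1],[[0.86,0.01,2.82],0,1],[[1.15,0.02,3.45],0,1],[[1.44,0.02,4.1],0,1],[[1.44,0.02,4.1],0,1]])

```text
clock: 10.23
tool_pos: [0.5548, 0.0042, 0.1319]
orientation: [180.0, 0.0, -89.1]
force: [-7.1, 3.2, 4.3]
opening: 0.0091
gripper_force: 29.9
```

```bash
python3 - <<'E'
from h import *
a=ctrl.snapshot("scene");b=ctrl.snapshot("top");save(a,"scene3.png")
for n in ("guard_bar","guard_hinge"):
    for s in(a,b):print(n,[(np.round(r["at"],1),round(r["score"],2)) for r in ctrl.spot_point(s,n)[:2]])
p=np.load("p.npy")
for th in (5,20):print(th,proj(a,fr(p,gd(np.radians(th),(.16,0,.02)))).round(1))
o=ctrl.get_obs();print(o["tool_pos"],o["force"],o["opening"])
E
```

```text
guard_bar [(array([249.2, 200.5]), 0.85)]
guard_bar []
guard_hinge [(array([222.6, 205. ]), 0.72)]
guard_hinge [(array([334.8, 199.5]), 0.24)]
5 [255.2 219.5]
20 [251.3 202.3]
[0.55448243 0.00421483 0.13141182] [-6.51801905  2.8951382   3.63485476] 0.008949971374485603
```

apply_moves(commands=[[[0.25,0,0.6],0,1],[[0.6,0.01,1.22],0,1],[[1.0,0.01,1.8],0,1],[[1.4,0.02,2.38],0,1],[[1.85,0.02,2.92],0,1],[[2.3,0.03,3.46],0,1],[[2.8,0.03,3.97],0,1],[[3.28,0.04,4.47],0,1],[[3.82,0.05,4.93],0,1],[[4.36,0.06,5.38],0,1],[[4.36,0.06,5.38],0,1]])

```text
clock: 11.45
tool_pos: [0.5994, 0.0057, 0.1865]
orientation: [-179.9, 0.1, -89.1]
force: [-8.0, 7.8, 9.9]
opening: 0.0088
gripper_force: 29.9
```

apply_moves(commands=[[[0.45,0.1,0.55],0,1],[[1.05,0.15,0.95],0,1],[[1.65,0.2,1.33],0,1],[[2.25,0.25,1.68],0,1],[[2.25,0.25,1.68],0,1],[[2.25,0.25,1.68],0,1]])

```text
clock: 11.95
tool_pos: [0.6223, 0.0068, 0.202]
orientation: [-179.9, -0.0, -89.1]
force: [-0.8, 0.4, 3.2]
opening: 0.0089
gripper_force: 30.0
```

```bash
python3 - <<'E'
from h import *
a=ctrl.snapshot("scene");b=ctrl.snapshot("top");save(a,"scene4.png");save(b,"top4.png")
for n in ("guard_bar","guard_hinge"):
    for s in(a,b):print(n,[(np.round(r["at"],1),round(r["score"],2)) for r in ctrl.spot_point(s,n)[:2]])
p=np.load("p.npy")
for th in (50,55,60):print(th,proj(a,fr(p,gd(np.radians(th),(.16,0,.02)))).round(1))
o=ctrl.get_obs();print(o["tool_pos"],o["force"],o["moment"],o["opening"])
E
```

```text
guard_bar [(array([233.5, 162.3]), 0.95)]
guard_bar []
guard_hinge [(array([223.4, 205.2]), 0.68)]
guard_hinge [(array([254.7, 162.6]), 0.66)]
50 [237.2 169.4]
55 [234.3 164.8]
60 [231.4 160.6]
[0.62094242 0.0067514  0.20126612] [-1.14725724 -1.85501279  2.94769456] [-0.54994229  0.72316754  0.12785121] 0.00879182959087585
```

apply_moves(commands=[[[0.6,0.02,0.34],0,1],[[1.25,0.03,0.64],0,1],[[1.25,0.03,0.64],0,1],[[1.25,0.03,0.64],0,1]])

```text
clock: 12.58
tool_pos: [0.6336, 0.0072, 0.2077]
orientation: [180.0, -0.0, -89.1]
force: [-3.8, -0.6, 4.8]
opening: 0.009
gripper_force: 30.0
```

apply_moves(commands=[[[0,0,0],0,0.72],[[0,0,0],0,0.72],[[0,0,0],0,0.72],[[0,0,0],0,0.72],[[0,0,1],0,0.72],[[0,0,3],0,0.72],[[0,0,5],0,0.72],[[0,0,7],0,0.72],[[0,0,7],0,0.72]])

```text
clock: 13.33
tool_pos: [0.6354, 0.0074, 0.2828]
orientation: [-179.6, 0.0, -89.1]
force: [-0.3, 0.1, 0.3]
opening: 0.0245
gripper_force: 0.0
```

```bash
python3 - <<'E'
from h import *
a=ctrl.snapshot("scene");b=ctrl.snapshot("top");save(a,"scene5.png");save(b,"top5.png")
for n in ("guard_bar","guard_hinge","plunger_waist"):
    for s in(a,b):print(n,[(np.round(r["at"],1),round(r["score"],2)) for r in ctrl.spot_point(s,n)[:2]])
p=np.load("p.npy")
for th in (50,55,60,65):print(th,proj(a,fr(p,gd(np.radians(th),(.16,0,.02)))).round(1))
o=ctrl.get_obs();print(o["tool_pos"],o["force"],o["opening"])
E
```

```text
guard_bar [(array([232.8, 161.3]), 0.69)]
guard_bar [(array([247.5, 162.4]), 0.5)]
guard_hinge [(array([220.1, 206.3]), 0.67)]
guard_hinge [(array([252.8, 162.6]), 0.77), (array([335.3, 197.7]), 0.18)]
plunger_waist [(array([258.6, 243.5]), 0.54)]
plunger_waist [(array([254.2, 224.3]), 0.74)]
50 [237.2 169.4]
55 [234.3 164.8]
60 [231.4 160.6]
65 [228.4 156.7]
[0.63305476 0.00734515 0.27643218] [-0.08503831  0.1797094  -0.57076073] 0.024272855098643648
```

apply_moves(commands=[[[-3.5,-0.1,1],0,0.72],[[-7,-0.2,1],0,0.72],[[-9.75,-0.35,1],1.571,0.35],[[-9.75,-0.35,1],1.571,0.35],[[-9.75,-0.35,1],1.571,0.35],[[-9.75,-0.35,1],1.571,0.35],[[-9.75,-0.35,1],1.571,0.35],[[-9.75,-0.35,1],1.571,0.35],[[-9.75,-0.35,1],1.571,0.35],[[-9.75,-0.35,1],1.571,0.35],[[-9.75,-0.35,1],1.571,0.35],[[-9.75,-0.35,1],1.571,0.35],[[-9.75,-0.35,1],1.571,0.35],[[-9.75,-0.35,1],1.571,0.35],[[-9.75,-0.35,1],1.571,0.35],[[-9.75,-0.35,1],1.571,0.35]])

```text
clock: 15.07
tool_pos: [0.5357, 0.0039, 0.2868]
orientation: [180.0, 0.0, 1.1]
force: [0.5, -1.1, -0.2]
opening: 0.0569
gripper_force: 0.0
```

```bash
python3 - <<'E'
from h import *
a=ctrl.snapshot("scene");save(a,"scene6.png")
p=np.load("p.npy")
print([(np.round(r["at"],1),round(r["score"],2)) for r in ctrl.spot_point(a,"guard_bar")[:2]])
o=ctrl.get_obs();print(o["tool_pos"],o["orientation"],o["joint_pos"].round(1),o["force"],o["opening"])
E
```

```text
[(array([231.4, 162. ]), 0.91)]
[0.53572238 0.00387646 0.28689301] [1.79990261e+02 2.97623372e-02 7.07926700e-01] [ 21.4   5.   -9.9  -0.  -75.2  69.3] [-0.6430959  -0.59622357 -0.14508972] 0.056848083880047924
```

apply_moves(commands=[[[0,0,-4],0,0.35],[[0,0,-8],0,0.35],[[0,0,-12],0,0.35],[[0,0,-16],0,0.35],[[0,0,-19],0,0.35],[[0,0,-21],0,0.35],[[0,0,-22],0,0.35],[[0,0,-22],0,0.35]])

```text
clock: 15.83
tool_pos: [0.5344, 0.0035, 0.065]
orientation: [179.9, 0.2, 0.8]
force: [-0.4, -1.0, 0.1]
opening: 0.0569
gripper_force: 0.0
```

apply_moves(commands=[[[0,0,-1],0,0.35],[[0,0,-2],0,0.35],[[0,0,-3],0,0.35],[[0,0,-3.5],0,0.35],[[0,0,-3.5],0,0.35]])

```text
clock: 16.25
tool_pos: [0.5352, 0.0037, 0.0311]
orientation: [180.0, 0.1, 0.8]
force: [-0.3, -0.7, -0.4]
opening: 0.0569
gripper_force: 0.0
```

Look once (last picture) before closing: finger position relative to the knob and guard.

```bash
python3 - <<'E'
from h import *
p=np.load("p.npy")
a=ctrl.snapshot("scene");b=ctrl.snapshot("top")
A=overlay(a,p,np.radians(58),(200,140,300,275),400,"");B=overlay(b,p,np.radians(58),(205,140,305,275),400,"")
cv2.imwrite("pics/k1.png",np.hstack([A,B]))
E
```

```text
(no output)
```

View pics/k1.png

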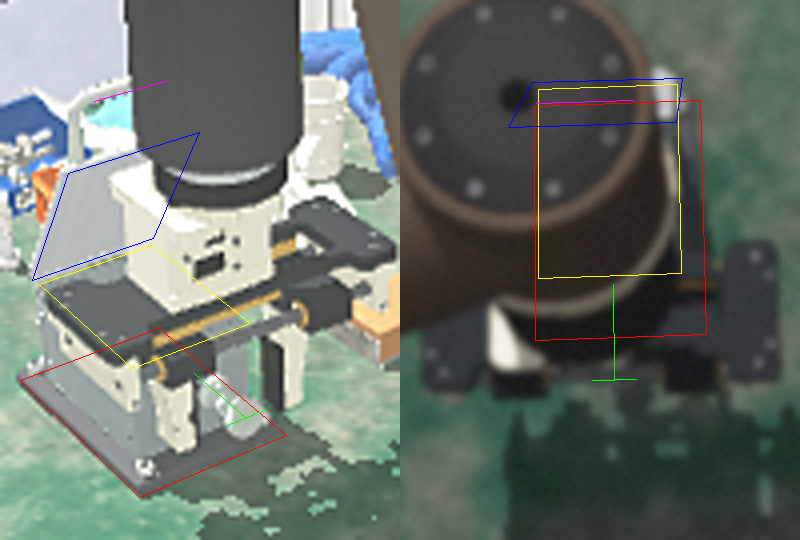

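apply_moves(commands=[[[0,0,0],0,1],[[0,0,0],0,1],[[0,0,0],0,1],[[0,0,0],0,1],[[0,0,0],0,1],[[0,0,0],0,1],[[0,0,0],0,1],[[0,0,0],0,1]])

```text
clock: 17.02
tool_pos: [0.5359, 0.0048, 0.0322]
orientation: [-179.9, -0.0, 0.9]
force: [-1.0, 5.7, 1.3]
opening: 0.0151
gripper_force: 30.0
```

apply_moves(commands=[[[-0.3,0.05,0],0,1],[[-0.6,0.05,0],0,1],[[-1.0,0.05,0],0,1],[[-1.0,0.05,0],0,1]])

```text
clock: 17.35
tool_pos: [0.5266, 0.0046, 0.0324]
orientation: [-180.0, -0.1, 0.9]
force: [7.3, -2.2, -7.7]
opening: 0.0149
gripper_force: 30.0
```

apply_moves(commands=[[[-0.3,0,0],0,1],[[-0.6,0,0],0,1],[[-0.9,0,0],0,1],[[-0.9,0,0],0,1],[[-0.9,0,0],0,1]])

```text
clock: 17.77
tool_pos: [0.5185, 0.0043, 0.0324]
orientation: [-180.0, -0.2, 0.9]
force: [9.5, -3.9, -8.3]
opening: 0.0153
gripper_force: 30.0
```

apply_moves(commands=[[[-0.2,0,0],0,1],[[-0.4,0,0],0,1],[[-0.4,0,0],0,1],[[-0.4,0,0],0,1]])

```text
clock: 18.1
tool_pos: [0.5158, 0.0043, 0.0324]
orientation: [-180.0, -0.3, 0.9]
force: [13.5, -7.2, -12.9]
opening: 0.015
gripper_force: 30.0
```

apply_moves(commands=[[[-0.2,-0.1,-0.1],0,1],[[-0.2,-0.1,-0.1],0,1],[[-0.2,-0.1,-0.1],0,1],[[-0.2,-0.1,-0.1],0,1],[[-0.2,-0.1,-0.1],0,1],[[-0.2,-0.1,-0.1],0,1]])

```text
clock: 18.6
tool_pos: [0.5159, 0.0043, 0.0324]
orientation: [-179.9, -0.5, 1.0]
force: [15.3, -4.2, -9.8]
opening: 0.0151
gripper_force: 30.0
```

```bash
python3 - <<'E'
from h import *
p=np.load("p.npy")
a=ctrl.snapshot("scene");b=ctrl.snapshot("top")
for n in ("guard_bar","plunger_waist"):
    for s in(a,b):print(n,[(np.round(r["at"],1),round(r["score"],2)) for r in ctrl.spot_point(s,n)[:2]])
for pl in (0,.02):print(proj(a,fr(p,(-.099-pl,0,.059))),proj(b,fr(p,(-.099-pl,0,.059))))
o=ctrl.get_obs();print(o["clock"],o["tool_pos"],o["force"],o["opening"],o["gripper_force"])
E
```

```text
guard_bar [(array([230.6, 161.4]), 0.81)]
guard_bar [(array([343.3, 238. ]), 0.65)]
plunger_waist [(array([264.2, 243.9]), 0.41)]
plunger_waist []
[256.92173622 240.53597691] [257.99450139 227.08754265]
[261.52924809 244.48417502] [258.09985854 235.37902245]
18.9 [0.51586665 0.00427532 0.03233914] [16.48867727 -3.66462828 -9.90109728] 0.015265856873301686 29.96441423892975
```

```bash
python3 -c "
from plant import ctrl
print(ctrl.close_job())"
```

```text
the job is handed in; nothing more can be done
None
```

I've handed the job in with the guard standing at about 58–60° by camera estimate. The plunger is held against its stop, about 20 mm out, at 30 N grip. I moved none of the loose things that I know of, but I didn't re-check their positions, and the hand-in returned no verdict.

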